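# Screw down the loose cap of a tilted sample jar

### The arm

A 7-joint arm with a two-finger parallel gripper is mounted at the origin on a cart in front of the work surface, level with it; the furniture and walls round the work are solid. World frame = base frame: x ahead of the robot, y to its left, z up, the work surface at z = 0. Lengths are in m, angles in rad, forces in N, time in s.
With the tool pointing down it reaches from about 0.4 to 0.875 m from the base axis. Payload 6.5 kg.
Tool frame: the origin (TCP) lies between the finger pads; the fingertips stand 11 mm ahead of it and the grasp point (between the pads) lies 8 mm behind it; y points along the fingers, z is the direction in which the jaws open and shut, and the axes are right-handed (so a half turn about y gives the same grasp; the last joint's range is limited). The gripper opens to 88 mm and grips with 3 to 60 N. Pads are 18 mm wide; open, the fingers measure 123 mm over their backs; the gripper's body (75 mm by 187 mm) begins 45 mm behind the grasp point.
Start: joints at [-1.265, 0.536, -0.004, 1.538, 0.003, 1.067, -0.071], TCP at [0.236, 0.606, 0.25] pointing down, gripper open.
Joint ranges: [-2.7, 2.7], [-0.37, 2.16], [-1.27, 1.26], [0.24, 2.4], [-1.31, 4.45], [0.19, 1.91], [-2.76, 2.76]. Speed limits (rad/s): [2.39, 2.39, 3.14, 3.14, 3.14, 3.14, 3.14].

### API

Orientations are given as a unit quaternion [w, x, y, z].
In Python, from cell import robot gives the robot as it stands. Calls block until the motion is done:
- robot.move_ptp(position, orientation): joint-space move of the TCP to a pose.
- robot.line_to(position, attitude=None, v=0.15, guard=None): straight line of the TCP; attitude=None keeps the orientation; v is the mean speed in m/s. With guard (N) it stops when the force on the tool has changed by that much, and returns True; else False.
- robot.set_joints(angles): joint-space move.
- robot.gripper_to(opening): finger opening in m; the grip force is fixed at half the most; returns when the fingers have stopped.
- robot.sleep(seconds).
- robot.ik(position, orientation): joint angles nearest the present ones, or None.
- robot.camera(name): name is "side" or "top" or "wrist"; returns (picture, depth): 384x512x3 uint8, red, green, blue; 384x512 float32, m along the optical axis (not along the pixel's ray), 0 where there is no reading.
- robot.get_calibration(name): a dict with "fx", "fy", "cx", "cy" (pixels), "rvec" (rotation vector, rad) and "tvec" (3), from world to camera coordinates, as OpenCV has them. Camera axes: x right, y down, z forward; pixel columns grow to the right and rows downward; lengths in m; the calibration is good to about 2 mm. A picture is of the moment at which its call begins: read the wrist's pose just before it. get_calibration takes no time and is no camera call; for the wrist camera it gives the pose at the moment of the call.
A pose or a line that the arm cannot do raises robot.Unreachable and nothing moves.
- robot.sign_off(): hands the job in, once; it reports no verdict.
Trained networks look in the newest picture that a camera, given by its name, has taken for a name from the list of things; names that differ only in an ending like _2 or _b are one class to them, and where a whole thing is asked for, a point or a joint stands for the part that bears it (a point fixed in the world has none). Each returns a list of dicts, best first, with "p" (0 to 1); they miss things now and then, are a little off and sometimes report something else, mostly with a low value. They report only what shows in the picture. A call takes as long as a camera call. They do not tell look-alikes from the thing itself.
- robot.spot_in(camera, thing): "extent" ([left, top, right, bottom] in pixels, round what is visible of it).
- robot.pinpoint(camera, thing): "uv" ([column, row] in pixels: a listed point, or the origin of a listed thing).
Readings, each from a call of its own:
- robot.get_time(): time.
- robot.get_joints(): joint angles.
- robot.get_joint_vel(): joint speeds.
- robot.get_tau(): joint torques, N m.
- robot.get_tool_pos(): TCP position.
- robot.get_eef_rot(): TCP orientation.
- robot.get_contact_force(): force on the tool from outside, world axes, zero at the start.
- robot.get_wrist_torque(): the same for the moment, N m.
- robot.get_opening(): finger opening in m.
Only numpy, scipy, OpenCV 4.12 (cv2) and the standard library are available. Lean on these libraries where they do the work, as an engineer would, in place of code of your own. Each camera call takes 0.05 s, during which the arm holds its last target. There are 200 camera calls.

### The job

Two amber sample jars are strapped in leaning stands; the orange screw cap has been left loose. Screw the orange cap clockwise until it is fully home against its stop, and let go of it. Leave the tight black cap and the small things standing about as they are.

Things in the scene. Friction and masses are not known exactly. Their poses are not given: they have to be found in the camera images.
- orange_cap_top (a point): centre of the top face of the loose orange ribbed screw cap, 46 mm across and 28 mm tall, free all round. z points out of the cap along the jar's axis, 35 degrees from vertical; x points along the white pointer line on the cap and turns with it. The cap is captive: it turns in place about z and does not rise or come off; turning takes about 0.1 N m.
- orange_cap (a joint): how far the orange cap is unscrewed, in rad: 0 = fully home at a hard stop (its white pointer then meets the white mark on the upper side of the jar's shoulder), 2.6 = fully loose. Clockwise, looking down on its top, lowers the value; it stays where left. It starts between 1.5 and 2.4, so it may need a second grasp.
- black_cap_top (a point): centre of the top face of the tight black cap on the other jar, same shape and size; to be left alone
- black_cap (a joint): how far the black cap is unscrewed, in rad; 0 = fully home, as it is at the start
- orange_jar: stand with the orange-capped jar, fixed; origin at the underside centre of its grey foot plate (120 mm along x, 78 along y). The jar leans to the stand's -x; the cap's top centre is 33 mm toward -x and 127 mm above the worktop. Under the cap: a bare neck 40 mm across, 4 mm high, then the shoulder, widening to 63 mm.
- black_jar: the same stand with the black-capped jar; the two stands may change places
- ceramic_block: cream ceramic block 24x42x24 mm, loose bystander, origin at the centre of its underside
- tee_fitting: blue and red tee tube fitting 33x44x14 mm, loose bystander, origin at the centre of its underside
- vial: small glass vial with a black cap, 16 mm across and 51 mm tall, loose bystander, origin at the centre of its underside
- glue_bottle: small white bottle with a yellow cap, 21 mm across and 38 mm tall, loose bystander, origin at the centre of its underside
- tape_roll: yellow roll of insulating tape 66 mm across and 18 mm tall, loose bystander, origin at the centre of its underside
Things that resemble listed ones, but are neither listed nor needed, are in the scene too. What is shaped like the black_jar but yellow is not meant.

How it is judged:
By the outcome, as a careful person would: the job done as asked, in the order asked, and still so for the second after the job is handed in, with the robot touching nothing.
It also fails if it takes over 45 s, if anything falls off the work surface, if the arm or the gripper's body presses on something with over 40 N, if the wrist force passes 120 N, or if a joint passes its speed limit or range.

## Working session

There is one attempt and no reset: what is moved stays moved. The work goes in short steps, each a Python script; the robot and the scene stay as the last script left them, time stands still between calls to the robot, and variables do not carry over. Pictures are saved under pics/ and viewed, about 8 in all and at most 12, crops included, and the job is handed in when it is done.

```bash
mkdir -p pics; ls; cat > h.py <<'E'
import numpy as np, cv2
from cell import robot
from scipy.spatial.transform import Rotation as R
def cal(n):
    c=robot.get_calibration(n); Rm=cv2.Rodrigues(np.array(c["rvec"],float))[0]; return c,Rm,np.array(c["tvec"],float).ravel()
def unproj(n,uv,d,C=None):
    c,Rm,t=C or cal(n); p=np.array([(uv[0]-c["cx"])/c["fx"]*d,(uv[1]-c["cy"])/c["fy"]*d,d]); return Rm.T@(p-t)
def cloud(n,dep,C=None):
    c,Rm,t=C or cal(n); v,u=np.indices(dep.shape)
    p=np.stack([(u-c["cx"])/c["fx"]*dep,(v-c["cy"])/c["fy"]*dep,dep],-1); return (p-t)@Rm
def proj(n,P,C=None):
    c,Rm,t=C or cal(n); q=Rm@np.array(P)+t; return np.array([c["fx"]*q[0]/q[2]+c["cx"],c["fy"]*q[1]/q[2]+c["cy"]])
def save(n,img): cv2.imwrite("pics/"+n+".png",cv2.cvtColor(img,cv2.COLOR_RGB2BGR))
def quat(X,Y,Z):
    q=R.from_matrix(np.column_stack([X,Y,Z])).as_quat(); return [q[3],q[0],q[1],q[2]]
E
python3 - <<'E'
from h import *
np.set_printoptions(precision=3,suppress=True)
im=[]
for n in ["top","side"]:
    i,d=robot.camera(n); C=cal(n); im.append(i); np.savez("pics/"+n,i=i,d=d)
    print(n,"campos",-C[1].T@C[2])
    for th in ["orange_cap_top","black_cap_top","orange_jar","black_jar"]:
        for r in robot.pinpoint(n,th)[:3]:
            u,v=[int(round(a)) for a in r["uv"]]; 
            dd=d[min(v,383),min(u,511)]; print(th,r["p"],u,v,unproj(n,r["uv"],dd,C))
save("a",cv2.resize(np.hstack(im),(800,300)))
save("top",im[0]);save("side",im[1])
print(robot.get_time())
E
```

```text
pics
top campos [0.454 0.264 0.944]
orange_cap_top 0.65 218 192 [0.533 0.347 0.125]
orange_cap_top 0.46 233 140 [0.676 0.318 0.011]
black_cap_top 0.76 366 220 [0.466 0.026 0.125]
black_cap_top 0.63 287 212 [0.486 0.199 0.127]
black_cap_top 0.42 217 189 [0.538 0.349 0.13 ]
orange_jar 0.81 216 184 [0.548 0.35  0.138]
black_jar 0.89 348 208 [0.492 0.06  0.101]
black_jar 0.61 282 199 [0.515 0.207 0.128]
side campos [0.468 0.908 0.702]
orange_cap_top 0.66 256 204 [0.537 0.349 0.131]
orange_cap_top 0.35 312 310 [0.413 0.497 0.015]
black_cap_top 0.86 288 161 [0.485 0.199 0.128]
black_cap_top 0.7 299 118 [0.469 0.026 0.128]
black_cap_top 0.42 224 144 [0.671 0.011 0.017]
orange_jar 0.87 243 248 [0.56  0.385 0.034]
black_jar 0.88 272 204 [0.515 0.233 0.018]
black_jar 0.74 285 160 [0.491 0.201 0.131]
0.5
```

View pics/top.png

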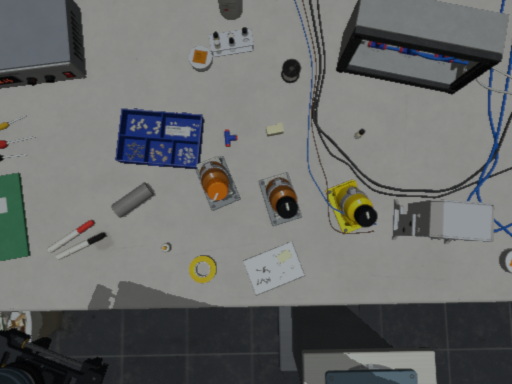

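View pics/side.png

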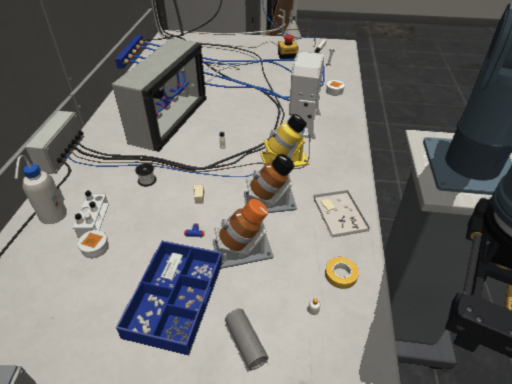

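The top view shows the orange cap at (218,190), the black cap at (287,208) and the yellow look-alike at (365,215). Both real jars lean towards the robot. Next I'll fit the jar axis and go for a wrist view along it.

```bash
python3 - <<'E'
from h import *
np.set_printoptions(precision=3,suppress=True)
for n in ["top","side"]:
    z=np.load("pics/%s.npz"%n); P=cloud(n,z["d"]); 
    hsv=cv2.cvtColor(z["i"],cv2.COLOR_RGB2HSV)
    m=(np.linalg.norm(P-[.535,.348,.12],axis=-1)<.045)&(P[...,2]>.095)&(hsv[...,1]>180)&(hsv[...,2]>150)
    p=P[m]; print(n,m.sum(),p.mean(0), p[:,2].max())
    fp=(np.linalg.norm(P[...,:2]-[.565,.355],axis=-1)<.09)&(P[...,2]>.004)&(P[...,2]<.02)
    q=P[fp][:,:2].astype(np.float32); print("foot",cv2.minAreaRect(q),len(q))
# wrist cam in tool frame
c,Rm,t=cal("wrist"); T=np.array(robot.get_tool_pos()); q=robot.get_eef_rot(); Q=R.from_quat([q[1],q[2],q[3],q[0]]).as_matrix()
print("tool",T,Q,"cam in tool",Q.T@(-Rm.T@t-T),"cam z in tool",Q.T@Rm[2],"x",Q.T@Rm[0])
# reachability
for yaw in [.33]:
    a=np.array([-np.sin(np.radians(35))*np.cos(yaw),-np.sin(np.radians(35))*np.sin(yaw),np.cos(np.radians(35))])
    top=np.array([.533,.348,.127]); Y=-a; e=np.cross(Y,[0,0,1]); e/=np.linalg.norm(e)
    for deg in range(-180,180,30):
        Z=R.from_rotvec(a*np.radians(deg)).apply(e); X=np.cross(Y,Z)
        for h in (.12,-.006):
            print(deg,h,robot.ik(top+a*h,quat(X,Y,Z)))
E
```

```text
top 203 [0.537 0.349 0.129] 0.14055325833806287
foot ((0.5661763548851013, 0.37016916275024414), (0.15172986686229706, 0.1431269645690918), 63.489356994628906) 477
side 251 [0.542 0.359 0.129] 0.14018862474440041
foot ((0.5676185488700867, 0.3661767244338989), (0.16231146454811096, 0.1041097640991211), 34.73265075683594) 790
tool [0.236 0.606 0.25 ] [[ 0.932  0.     0.363]
 [-0.363 -0.     0.932]
 [ 0.    -1.    -0.   ]] cam in tool [-0.074 -0.135  0.001] cam z in tool [ 0.284  0.959 -0.   ] x [-0.  0.  1.]
-180 0.12 [-1.161  0.253  0.359  2.254  1.079  0.221  0.049]
-180 -0.006 [-0.193  0.667 -0.719  2.095  1.798  0.623 -0.402]
-150 0.12 [-1.053  0.247  0.235  2.249  1.136  0.251  0.524]
-150 -0.006 [-0.748  0.546 -0.025  2.126  1.922  0.275 -0.201]
-120 0.12 [-0.945  0.245  0.111  2.243  1.179  0.281  1.012]
-120 -0.006 [-0.624  0.552 -0.176  2.119  1.859  0.341  0.422]
-90 0.12 [-0.848  0.246  0.001  2.238  1.211  0.307  1.511]
-90 -0.006 [-0.193  0.667 -0.719  2.095  1.798  0.623  1.169]
-60 0.12 [-0.748  0.249 -0.111  2.232  1.24   0.334  2.015]
-60 -0.006 [-0.762  0.546 -0.008 
[... 172 characters left out ...]
  1.194  2.279 -1.25   0.222 -0.845]
0 -0.006 [-0.761  0.546 -0.009  2.127  1.931  0.268  2.404]
30 0.12 [-1.175  0.254  0.375  2.255  1.071  0.217 -2.561]
30 -0.006 [-1.469  0.792  0.93   2.163  4.242  0.333  0.367]
60 0.12 [-1.175  0.254  0.375  2.255  1.071  0.217 -2.038]
60 -0.006 [ 0.052  0.861 -1.077  2.083  1.835  0.892 -2.363]
90 0.12 [-1.175  0.254  0.375  2.255  1.071  0.217 -1.514]
90 -0.006 [ 0.052  0.861 -1.077  2.083  1.835  0.892 -1.839]
120 0.12 [-1.175  0.254  0.375  2.255  1.071  0.217 -0.991]
120 -0.006 [-0.193  0.667 -0.719  2.095  1.798  0.623 -1.449]
150 0.12 [-1.226  0.259  0.434  2.258  1.035  0.202 -0.435]
150 -0.006 [-0.193  0.667 -0.719  2.095  1.798  0.623 -0.925]
```

```bash
python3 - <<'E'
from h import *
np.set_printoptions(precision=4,suppress=True)
yaw=.33;s=np.radians(35)
a=np.array([-np.sin(s)*np.cos(yaw),-np.sin(s)*np.sin(yaw),np.cos(s)])
top=np.array([.535,.348,.127]); Y=-a; e=np.cross(Y,[0,0,1]); e/=np.linalg.norm(e)
Z=R.from_rotvec(a*np.radians(-60)).apply(e); X=np.cross(Y,Z)
j=robot.ik(top+a*.12,quat(X,Y,Z)); print(j)
robot.set_joints(j); print(robot.get_tool_pos(),robot.get_contact_force())
C=cal("wrist"); i,d=robot.camera("wrist"); np.savez("pics/w",i=i,d=d); save("w",i)
for r in robot.pinpoint("wrist","orange_cap_top")[:2]:
    u,v=np.round(r["uv"]).astype(int); print(r, unproj("wrist",r["uv"],d[v,u],C))
print(robot.spot_in("wrist","orange_cap_top")[:2])
P=cloud("wrist",d,C); np.save("pics/wP",P)
r=R
# plane fit of top face: points near axis
cc=top.copy(); n=a.copy()
for k in range(6):
    D=P-cc; h=D@n; rad=np.linalg.norm(D-h[...,None]*n,axis=-1)
    m=(abs(h)<(.012 if k<2 else .004))&(rad<.018)
    p=P[m]; mu=p.mean(0); n=np.linalg.svd(p-mu,full_matrices=False)[2][2]; n*=np.sign(n[2])
    if k<2: cc=cc+n*((mu-cc)@n)
    D=P-mu;h=D@n; q=P[(abs(h)<.003)&(np.linalg.norm(D,axis=-1)<.03)]
    b1=np.cross(n,[0,1,0]);b1/=np.linalg.norm(b1);b2=np.cross(n,b1)
    uv=np.c_[(q-mu)@b1,(q-mu)@b2].astype(np.float32)
    (cx,cy),rr=cv2.minEnclosingCircle(uv); cc=mu+cx*b1+cy*b2
    print(m.sum(),n,np.degrees(np.arccos(n[2])),np.arctan2(-n[1],-n[0]),cc,rr)
E
```

```text
[-0.7442  0.2518 -0.1109  2.2289  1.2379  0.3323  2.0201]
[0.47   0.3263 0.2256] [-0.3144 -0.1161 -0.3043]
{'uv': [253.8, 188.0], 'p': 0.69} [0.5343 0.3497 0.128 ]
[{'extent': [236.3, 78.0, 263.8, 110.5], 'p': 0.41}]
1425 [-0.5284 -0.213   0.8219] 34.72695110508377 0.3831927858882447 [0.5348 0.349  0.1275] 0.022812029346823692
1417 [-0.5282 -0.2127  0.822 ] 34.711916390642315 0.38273821775863837 [0.5348 0.349  0.1275] 0.022812072187662125
1417 [-0.5282 -0.2127  0.822 ] 34.711916390642315 0.38273821775863837 [0.5348 0.349  0.1275] 0.022812072187662125
1417 [-0.5282 -0.2127  0.822 ] 34.711916390642315 0.38273821775863837 [0.5348 0.349  0.1275] 0.022812072187662125
1417 [-0.5282 -0.2127  0.822 ] 34.711916390642315 0.38273821775863837 [0.5348 0.349  0.1275] 0.022812072187662125
1417 [-0.5282 -0.2127  0.822 ] 34.711916390642315 0.38273821775863837 [0.5348 0.349  0.1275] 0.022812072187662125
```

View pics/w.png

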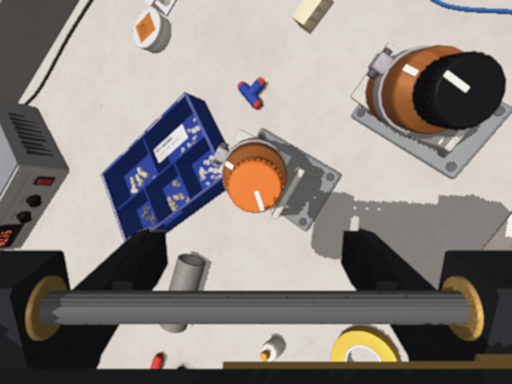

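The wrist view shows the orange cap at (253,188), its pointer aimed down-right to about (264,210), and the shoulder mark near (229,166). The plane fit gives a radius of 22.8 mm and a tilt of 34.7°. Next I'll measure the cap angle and plan a grasp that can be turned with joint 7.

```bash
cat >> h.py <<'E'
S=np.radians(35); YAW=.383
N=np.array([-np.sin(S)*np.cos(YAW),-np.sin(S)*np.sin(YAW),np.cos(S)])
TOP=np.array([.5348,.349,.1275])
UP=np.array([0,0,1.])-N[2]*N; UP/=np.linalg.norm(UP); LF=np.cross(N,UP)
def cap_angle(i,P):
    D=P-TOP; h=D@N; x=D@UP; y=D@LF; r=np.hypot(x,y)
    hsv=cv2.cvtColor(i,cv2.COLOR_RGB2HSV); w=(hsv[...,1]<110)&(hsv[...,2]>150)
    m=w&(r<.022)&(abs(h)<.005); k=w&(r<.034)&(h<-.025)&(h>-.05)&(x>0)
    f=lambda m:(m.sum(),np.arctan2(y[m].mean(),x[m].mean()) if m.any() else None)
    return f(m),f(k)
def pose(phi,h):
    Y=-N; Z=np.cos(phi)*UP+np.sin(phi)*LF; return TOP+N*h, quat(np.cross(Y,Z),Y,Z)
E
python3 - <<'E'
from h import *
np.set_printoptions(precision=3,suppress=True)
z=np.load("pics/w.npz"); print(cap_angle(z["i"],np.load("pics/wP.npy")))
for phi in np.arange(-3,3.2,.3):
    for h in (.06,-.015):
        p=pose(phi,h); print("%.2f"%phi,h,robot.ik(*p))
E
```

```text
((np.int64(112), np.float64(2.383974395696112)), (np.int64(69), np.float64(0.08879646487707626)))
-3.00 0.06 [-0.778  0.388 -0.003  2.199  1.652  0.226  1.299]
-3.00 -0.015 [-0.65   0.567 -0.116  2.113  2.003  0.285  0.996]
-2.70 0.06 [-0.758  0.389 -0.027  2.197  1.648  0.234  1.606]
-2.70 -0.015 [-0.683  0.565 -0.076  2.115  2.032  0.268  1.257]
-2.40 0.06 [-0.74   0.389 -0.048  2.196  1.645  0.242  1.912]
-2.40 -0.015 [-0.693  0.565 -0.063  2.115  2.042  0.262  1.544]
-2.10 0.06 [-0.725  0.389 -0.065  2.196  1.643  0.248  2.217]
-2.10 -0.015 [-0.704  0.565 -0.05   2.116  2.052  0.257  1.831]
-1.80 0.06 [-0.713  0.39  -0.08   2.195  1.641  0.253  2.52 ]
-1.80 -0.015 [-0.714  0.565 -0.038  2.116  2.062  0.252  2.118]
-1.50 0.06 None
-1.50 -0.015 [-0.722  0.564 -0.028  2.117  2.071  0.248  2.406]
-1.20 0.06 None
-1.20 -0.015 [-0.739  0.564 -0.006  2.118  2.091  0.239  2.681]
-0.90 0.06 [ 0.078  0.65  -1.074  2.154  1.684  0.745 -2.671]
-0.90 -0.015 [-1.328  0.717  0.755  2.149  4.055  0.26   0.816]
-0.60 0.06 [ 0.078  0.65  -1.074  2.154  1.684  0.745 -2.371]
-0.60 -0.015 [-1.328  0.
[... 831 characters left out ...]
57  0.214 -0.495]
1.50 -0.015 [-0.556  0.576 -0.231  2.107  1.942  0.336 -0.696]
1.80 0.06 [-0.801  0.388  0.025  2.2    1.656  0.216 -0.193]
1.80 -0.015 [-0.588  0.572 -0.191  2.109  1.961  0.318 -0.425]
2.10 0.06 [-0.826  0.388  0.053  2.201  1.662  0.205  0.097]
2.10 -0.015 [-0.582  0.573 -0.199  2.109  1.957  0.321 -0.12 ]
2.40 0.06 [-0.802  0.388  0.026  2.2    1.657  0.215  0.406]
2.40 -0.015 [-0.6    0.571 -0.177  2.11   1.968  0.311  0.163]
2.70 0.06 [-0.78   0.388 -0.001  2.199  1.652  0.225  0.715]
2.70 -0.015 [-0.683  0.565 -0.075  2.115  2.032  0.268  0.373]
3.00 0.06 [-0.794  0.388  0.016  2.199  1.655  0.219  1.009]
3.00 -0.015 [-0.698  0.565 -0.056  2.115  2.047  0.26   0.654]
```

```bash
python3 - <<'E'
from h import *
np.set_printoptions(precision=3,suppress=True)
p,q=pose(-1.8,.06); j=robot.ik(p,q); print(j); robot.set_joints(j)
print(robot.line_to(pose(-1.8,-.015)[0],v=.06,guard=12), (robot.get_tool_pos()-TOP)@N, robot.get_contact_force())
robot.gripper_to(.03); print("open",robot.get_opening(),robot.get_contact_force(),robot.get_joints(),robot.get_time())
E
```

```text
[-0.713  0.39  -0.08   2.195  1.641  0.253  2.52 ]
False -0.014721678690279686 [0.057 0.06  0.654]
open 0.0452075492701782 [-0.532 -2.54   1.054] [-0.601  0.571 -0.175  2.11   1.969  0.311  2.246] 5.1417
```

```bash
python3 - <<'E'
from h import *
np.set_printoptions(precision=3,suppress=True)
j0=np.array(robot.get_joints())
for t in [.3,.8,1.3,1.8,2.1,2.2,2.25,2.3,2.35,2.4,2.45,2.5]:
    j=j0.copy(); j[6]-=t; robot.set_joints(j); 
    m=np.dot(robot.get_wrist_torque(),N); f=np.linalg.norm(robot.get_contact_force())
    print(t,"mom %.3f F %.1f"%(m,f),robot.get_joints()[6]-j0[6],robot.get_opening(),robot.get_tau()[6],robot.get_time())
    if abs(m)>.5 or f>40: break
E
```

```text
0.3 mom -0.130 F 2.5 -0.2963792858190213 0.04517914165744299 -0.1811974821612239 5.5333
0.8 mom -0.169 F 4.0 -0.7955252699818127 0.04469311227161088 -0.0053816607396584 6.0833
1.3 mom -0.124 F 4.6 -1.295523979594039 0.04494750017452396 0.004792439576704055 6.6333
1.8 mom -0.105 F 6.1 -1.7971508749916456 0.044711645522977746 0.05394678795710206 7.1833
2.1 mom -0.075 F 4.8 -2.0973263291696007 0.04473604040442449 -0.02954050898551941 7.575
2.2 mom -0.121 F 5.5 -2.1975170273374314 0.04485904823187893 -0.09248241316527128 7.825
2.25 mom -0.139 F 4.8 -2.24720469157068 0.04522441625865816 0.024567035143263638 8.075
2.3 mom -0.159 F 5.0 -2.2972193143330157 0.045040522671639785 0.023267129436135292 8.325
2.35 mom -0.172 F 5.0 -2.3472128840739566 0.04501660192866086 0.02184649638365954 8.575
2.4 mom 0.437 F 6.1 -2.3962422156846808 0.045159902080131605 -0.5638503469526768 8.825
2.45 mom 0.796 F 6.0 -2.446203048107521 0.04473953035919074 -0.9644260257482529 9.075
```

The moment stepped up sharply at about 2.38 rad, which is the stop and matches the measured angle. I'll release, back off and check.

```bash
python3 - <<'E'
from h import *
np.set_printoptions(precision=3,suppress=True)
robot.gripper_to(.088); print(robot.get_opening())
print(robot.line_to(robot.get_tool_pos()+N*.125,v=.1), robot.get_contact_force(),robot.get_wrist_torque())
robot.sleep(.3)
C=cal("wrist"); i,d=robot.camera("wrist"); save("w2",i); print(cap_angle(i,cloud("wrist",d,C)))
i,d=robot.camera("top"); print("top",cap_angle(i,cloud("top",d))); save("top2",cv2.resize(i[130:290,150:420],None,fx=2.9,fy=2.9))
print(robot.get_time(),proj("wrist",TOP))
E
```

```text
0.088450218065515
False [ 0.315  0.087 -0.398] [-0.116  0.499 -0.03 ]
((np.int64(126), np.float64(0.01596936836596942)), (np.int64(16), np.float64(-1.1396951833955202)))
top ((np.int64(18), np.float64(-0.0292333882857082)), (np.int64(9), np.float64(-0.06242986726915778)))
11.6417 [253.708 190.748]
```

View pics/w2.png

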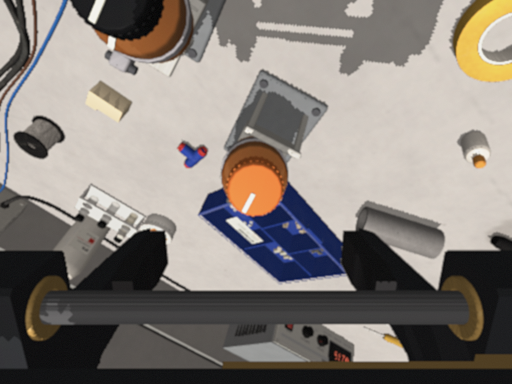

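View pics/top2.png

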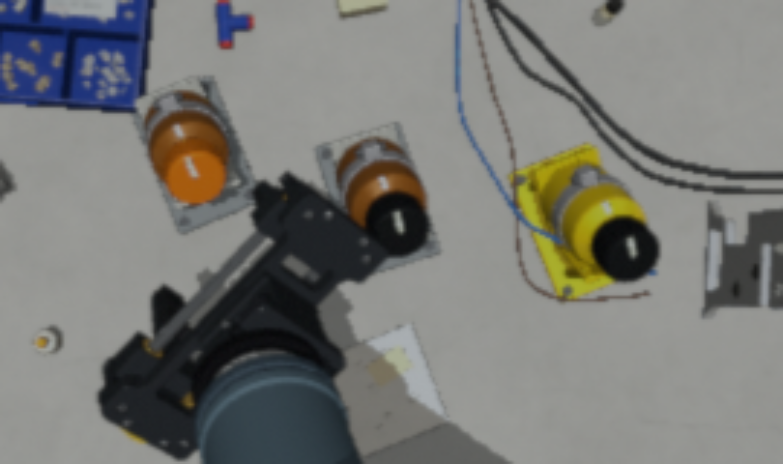

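In both views the orange pointer lines up with the upper-side shoulder mark (wrist +0.016 rad, top −0.03 rad). The gripper is clear of everything and the bystanders haven't moved.

```bash
python3 -c "
from cell import robot
robot.sleep(.3); print(robot.get_contact_force(),robot.get_time()); robot.sign_off()"
```

```text
[ 0.75202176 -0.3247898  -0.3817061 ] 11.9417
the job is handed in; nothing more can be done
```

The orange cap is screwed fully home and released, and the job was handed in at 11.9 s of the 45 s allowed. One grasp was enough. I turned joint 7 clockwise by 2.45 rad, and the cap reached its stop at about 2.38 rad.

- **Stop:** the moment about the cap axis jumped from about −0.17 to +0.8 N m, which is a clear hard stop. The cap angle I had measured beforehand was about 2.38 rad.
- **After letting go:** the pointer read +0.016 rad in the wrist view and −0.03 rad in the top view, both 0 within measurement error.
- **Force and surroundings:** after backing off, the force on the tool was below 1 N, and the highest I read while turning was 6 N. In the last pictures the black cap and the bystanders I could see looked untouched; I compared these by eye only.
- **Checks that disagreed:**
  - The automatic search for the shoulder mark in the last wrist picture gave a false value of −1.14 rad. From that angle the cap hides the mark. The top view put it at −0.06 rad, in line with the pointer.
  - The wrist moment still read about 0.5 N m after I backed off. I put this down to sensor offset from the turned tool but did not confirm it.

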